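# Close and bolt a drilling jig on a flat bar

### The arm

A 6-joint arm with a two-finger parallel gripper is mounted at the origin on the work surface. World frame = base frame: x ahead of the robot, y to its left, z up, the work surface at z = 0. Lengths are in m, angles in rad, forces in N, time in s.
With the tool pointing down it reaches from about 0.35 to 0.85 m from the base axis. Payload 8.1 kg.
Tool frame: the origin (TCP) lies at the very end of the fingers, on their centre line; the grasp point (between the pads) lies 19 mm behind it; z points along the fingers, y is the direction in which the jaws open and shut (so a half turn about z gives the same grasp; the last joint's range is limited). The gripper opens to 93 mm and grips with 3 to 60 N. Pads are 15 mm wide; open, the fingers measure 128 mm over their backs; the gripper's body (75 mm by 188 mm) begins 65 mm behind the grasp point.
Start: joints at [1.207, 0.13, 1.488, -0, 1.523, -0.085], TCP at [0.165, 0.577, 0.219] pointing down, gripper open.
Joint ranges: [-2.96, 2.96], [-0.89, 2.26], [0.02, 2.5], [-1.34, 4.48], [0, 2.73], [-2.66, 2.66]. Speed limits (rad/s): [2.39, 2.39, 2.79, 3.14, 3.14, 3.14].

### API

Orientations are given as a rotation vector (axis times angle).
In Python, from station import robot gives the robot as it stands.
- The arm moves only by the tool step_arm, never from a script. Its argument "steps" is text: rows parted by semicolons, each of 7 numbers parted by spaces: the turn, a rotation vector about the tool's x, y, z in rad, then the shift along the tool's x, y, z in cm, then the closure, from -1 (fully open) to 1 (shut). A call has 1 to 5 rows; each row is the pose to reach, as a shift and turn from the pose measured when the call began, along the tool's axes at that moment; what a row does not reach only later rows make up. A row lasts 1/12 s, in which the tool goes at most 41.7 mm and 7.16 degrees, less where a joint would pass 70% of its speed; a pose out of reach is approached as far as the arm can. A call with a gripper value outside its range is refused whole. The fingers move at their own pace and stop on an object; the grip force is fixed at half the most. Time passes only in rows, so rows that repeat a pose let the fingers close. It gives the time, the measured TCP pose, the force and the opening at its end, in the units of the state.
- robot.state(): the state, without advancing time (a new reading comes with each control period).
- robot.grab_frame(name): name is "side" or "top" or "wrist"; returns (picture, depth): 400x640x3 uint8, red, green, blue; 400x640 float32, m along the optical axis (not along the pixel's ray), 0 where there is no reading.
- robot.get_calibration(name): a dict with "fovy" (degrees; the focal length in pixels is half the picture's height over the tangent of half this angle, whatever the lens; pixels are square), "cx", "cy" (the principal point, pixels), "k1" (the pictures are not rectified: a ray, as slopes to the right and down, at radius r is drawn at 1 + k1 r^2 times it, then the intrinsics apply), "R" (3x3) and "t" (3): a world point X has camera coordinates R X + t. Camera axes: x right, y down, z forward; pixel columns grow to the right and rows downward; lengths in m; the calibration is good to about 2 mm. A picture is of the moment at which its call begins: read the wrist's pose just before it. get_calibration takes no time and is no camera call; for the wrist camera it gives the pose at the moment of the call.
- robot.hand_in(): hands the job in, once; it reports no verdict.
Trained networks look in the newest picture that a camera, given by its name, has taken for a name from the list of things; names that differ only in an ending like _2 or _b are one class to them, and where a whole thing is asked for, a point or a joint stands for the part that bears it (a point fixed in the world has none). Each returns a list of dicts, best first, with "confidence" (0 to 1); they miss things now and then, are a little off and sometimes report something else, mostly with a low value. They report only what shows in the picture. A call takes as long as a camera call. They do not tell look-alikes from the thing itself.
- robot.recognise(camera, thing): "xy" ([column, row] in pixels, amid what is visible of it).
- robot.silhouettes(camera, thing): "pixels" (400x640 bool, what is visible of it) and "xy" ([column, row] in pixels, amid what is visible of it).
- robot.pinpoint(camera, thing): "xy" ([column, row] in pixels: a listed point, or the origin of a listed thing).
The state is a dict: "t": time; "joint_positions": joint angles; "qd": joint speeds; "joint_efforts": joint torques, N m; "tcp_pos": TCP position; "tcp_rot": TCP orientation; "ft_force": force on the tool from outside, world axes, zero at the start; "ft_torque": the same for the moment, N m; "opening": finger opening in m.
Only numpy, scipy, OpenCV 4.12 (cv2) and the standard library are available. Lean on these libraries where they do the work, as an engineer would, in place of code of your own. Each camera call takes 0.05 s, during which the arm holds its last target. There are 200 camera calls.

### The job

Get the drilling jig ready: slide the flat bar that sticks out of its channel fully home against the end stop, then press the jig's sprung hinged plate down until it lies level on its rest, and while holding it there slide its bolt fully home into the keeper so that the plate stays down when you let go. Do it gently: feel for the end stop and for the rest, do not force either, and leave the other things on the bench where they are.

Things in the scene. Friction and masses are not known exactly. Their poses are not given: they have to be found in the camera images.
- jig: Drilling jig fixed to the bench: dark steel base plate 260 (x) x 180 x 15 mm carrying a channel, a hinged aluminium plate (the leaf) and a keeper. Origin: centre of the base's underside, on the bench. x runs from the channel's open front (robot side; base edge at x = -130 mm) to the hinge, y to the left along the hinge axis, z up.
- end_stop (a point): Middle of the face of the end stop that closes the channel, jig axes: x = 85 mm from the jig's origin, 20 mm above the bench. The channel lies along the jig's x axis: 42 mm wide between two rails (tops 24 mm above the bench, front ends at x = -125 mm), floor 15 mm above the bench.
- bar_front (a point): Middle of the front end face of the bright steel flat bar lying loose in the channel: 230 (x, along the channel) x 40 x 8 mm, 0.58 kg, underside 15 mm above the bench. It slides at about 2 N (oiled channel) and starts 20 to 45 mm short of home. Home (far end on the end stop) this point is 230 mm before the end stop, at x = -145 mm of the jig, 15 mm out beyond the base's front edge.
- hinge (a point): Point on the leaf's hinge axis in the middle of the jig: x = 105 mm from the jig's origin, 35 mm above the bench. Axes as the jig; the hinge axis is y.
- leaf (a joint): Angle of the hinged leaf, rad: 0 = level, positive = front edge up. A spring holds it near 0.38. The leaf is 110 mm wide, 10 mm thick, reaches 190 mm from the hinge towards the robot and carries two drill bushes; level, its top is 40 mm above the bench. Pressing at the knob takes up to about 10 N at level; it stops hard on its rest somewhere from -0.028 to 0.028 rad.
- knob (a point): Middle of the knob of the leaf's slide bolt: steel cylinder, 16 mm diameter, 35 mm long, square to the leaf, on a collar of 32 mm diameter whose upper face is 19 mm below this point (down the knob). 165 mm from the hinge axis along the leaf, 42 mm above the leaf's mid-plane; leaf level, bolt drawn: x -60, y -10, z 77 mm of the jig. Axes as the leaf: y along the bolt, z up the knob.
- bolt (a joint): Travel of the slide bolt (12 mm round steel rod on the leaf), m: 0 = drawn, grows as it slides to the jig's +y into the keeper, 0.028 = fully home (hard stop). About 2 N of friction, more under load. It enters the keeper (1.8 mm of play above it) only while the leaf is down on its rest; with the leaf higher its nose butts on the keeper.
- keeper_nominal (a point): Nominal middle of the mouth of the window in the keeper, a steel block 44 (x) x 16 mm at the jig's left (x = -60, y = 60 to 76 mm), top about 67 mm above the bench. A pad on its foot under the leaf's left edge (y = 38 to 58 mm) is the leaf's rest. It stands on shims that vary: window and rest are really up to 4.5 mm higher or lower than this, to be felt. Axes as the jig.
- spanner_grip (a point): Bystander: steel spanner, 160 mm long, lying on the bench to the right of the jig; this point is on its handle.
- offcut: Bystander: short offcut of the same flat bar, 75 x 40 x 8 mm, on the bench to the right of the jig; origin under its centre.
- oil: Bystander: white plastic oil bottle, 48 mm in diameter, 115 mm high, to the left of the jig; origin under its centre.
- hammer: Bystander: hammer, 270 mm long, on the left of the bench.
- magnet: Bystander: upright triangular welding magnet about 95 mm long and high.
- disc: Bystander: grinding disc 125 mm in diameter lying flat.
- tin: Bystander: open steel tin 72 mm in diameter, 75 mm high.
Things that resemble listed ones, but are neither listed nor needed, are in the scene too. What is shaped like the part that bears bar_front but pink or yellow is not meant.

How it is judged:
By the outcome, as a careful person would: the job done as asked, in the order asked, and still so for the second after the job is handed in, with the robot touching nothing.
It also fails if it takes over 54 s, if anything falls off the work surface, if the arm or the gripper's body presses on something with over 40 N, if the wrist force passes 120 N, or if a joint passes its speed limit or range.

## Working session

There is one attempt and no reset: what is moved stays moved. The work goes in short steps, Python scripts to look and compute and a tool call to move; the robot and the scene stay as the last step left them, time stands still between calls to the robot, and variables do not carry over. Pictures are saved under pics/ and viewed, about 8 in all and at most 12, crops included, and the job is handed in when it is done.

Besides the shell and the picture viewer there is one more tool, called after "Call:" by a JSON object that holds its "api" and its "payload", one argument or row to a line. step_arm: Moves the arm, as the interface text tells. Its arguments: {"type":"object","properties":{"steps":{"type":"string"}},"required":["steps"]}

```bash
mkdir -p pics; ls; cat > h.py <<'E'
import numpy as np, cv2
from station import robot
from scipy.spatial.transform import Rotation as Ro
def ray(c,xy):
    f=200/np.tan(np.radians(c["fovy"])/2)
    d=(np.array(xy,float)-[c["cx"],c["cy"]])/f
    u=d.copy()
    for _ in range(20): u=d/(1+c["k1"]*(u@u))
    return np.array([u[0],u[1],1.])
def world(c,xy,z):  # depth along optical axis
    return np.array(c["R"]).T@(ray(c,xy)*z-np.array(c["t"]))
def onz(c,xy,h):
    R=np.array(c["R"]);o=-R.T@np.array(c["t"]);d=R.T@ray(c,xy)
    return o+d*(h-o[2])/d[2]
def proj(c,X):
    p=np.array(c["R"])@np.array(X,float)+np.array(c["t"]);s=p[:2]/p[2]
    f=200/np.tan(np.radians(c["fovy"])/2)
    return s*(1+c["k1"]*(s@s))*f+[c["cx"],c["cy"]]
def dep(d,xy,r=2):
    x,y=np.round(xy).astype(int);w=d[max(0,y-r):y+r+1,max(0,x-r):x+r+1];w=w[w>0]
    return float(np.median(w)) if w.size else 0
def save(n,im): cv2.imwrite("pics/"+n,cv2.cvtColor(im,cv2.COLOR_RGB2BGR))
E
python3 - <<'E'
from h import *
np.set_printoptions(precision=4,suppress=True)
print(robot.state()["tcp_pos"],robot.state()["tcp_rot"],robot.state()["ft_force"])
for cam in ["top","side"]:
    im,d=robot.grab_frame(cam);c=robot.get_calibration(cam);save(cam+"0.png",im)
    print(cam,-np.array(c["R"]).T@np.array(c["t"]))
    for th in ["bar_front","knob","hinge","keeper_nominal","end_stop","jig"]:
        for r in robot.pinpoint(cam,th)[:3]:
            z=dep(d,r["xy"]);print(th,round(r["confidence"],2),np.array(r["xy"]),world(c,r["xy"],z))
E
```

```text
pics
[0.1649 0.5763 0.2176] [-0.4365 -3.1107  0.0028] [ 0.1531 -1.4815  0.6184]
top [ 0.2661 -0.0055  1.3741]
bar_front 0.91 [434.4 297.4] [ 0.2834 -0.3262  0.006 ]
bar_front 0.87 [282.9 316.8] [0.2178 0.1266 0.0066]
bar_front 0.78 [330.  232.6] [ 0.4724 -0.008   0.0179]
knob 0.52 [341.1 178.6] [ 0.61   -0.0361  0.1367]
hinge 0.58 [345.1 141. ] [ 0.7579 -0.0491  0.0434]
hinge 0.25 [392.8 218.5] [ 0.5225 -0.2013  0.0047]
keeper_nominal 0.73 [316.5 192.2] [0.5934 0.0359 0.0358]
keeper_nominal 0.36 [470.4 194.6] [ 0.5836 -0.4219  0.0889]
end_stop 0.94 [344.2 149.3] [ 0.7288 -0.0465  0.0482]
end_stop 0.59 [345.9 143.9] [ 0.7477 -0.0516  0.0451]
jig 0.72 [340.  178.3] [ 0.6096 -0.0329  0.141 ]
side [-0.0841 -0.7671  0.7807]
bar_front 0.6 [307.9 223.7] [ 0.4712 -0.0198  0.0219]
bar_front 0.58 [326.3 347.4] [ 0.2799 -0.3342  0.0018]
bar_front 0.56 [191.6 241.5] [0.2092 0.1198 0.0035]
knob 0.56 [359.2 173.8] [0.667  0.0061 0.0842]
knob 0.42 [473.6 306.7] [ 0.6007 -0.454   0.0007]
hinge 0.98 [395.  186.5] [ 0.747  -0.0586  0.044 ]
keeper_nominal 0.69 [329.3 188.9] [0.5853 0.0346 0.0525]
end_stop 0.78 [389.1 194. ] [ 0.6875 -0.0922  0.063 ]
jig 0.69 [359.  206.5] [ 0.6237 -0.0465  0.0233]
```

```bash
python3 - <<'E'
import cv2
a=cv2.imread("pics/top0.png");b=cv2.imread("pics/side0.png")
cv2.imwrite("pics/top0c.png",cv2.resize(a[110:290,220:480],None,fx=3,fy=3,interpolation=2))
E
```

```text
(no output)
```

View pics/top0.png

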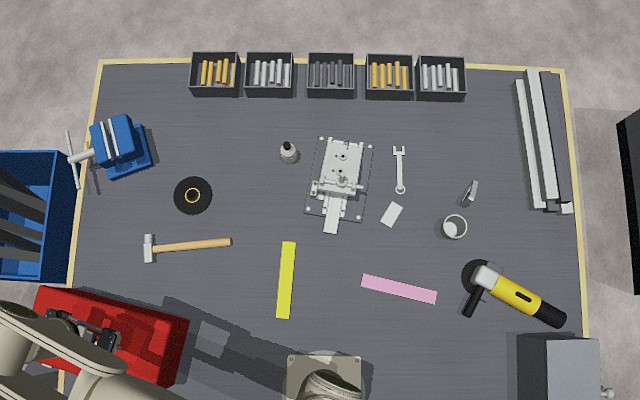

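View pics/top0c.png

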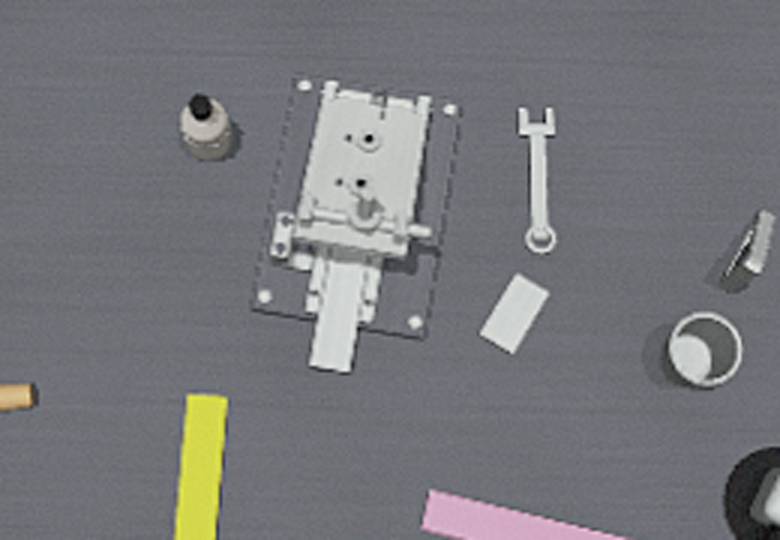

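View pics/side0.png

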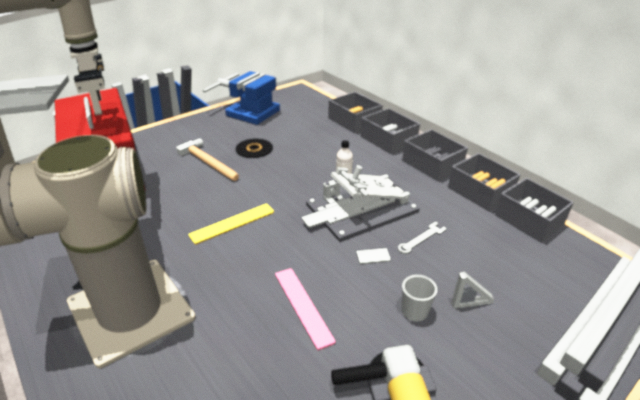

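Candidates for the bar: the steel bar in the channel (330,233), the yellow bar (285,280), the pink bar (398,289) and the offcut (391,214). I choose the steel bar at (330,233), since its bright end sticks out of the jig's front. The leaf is up, with the knob at about (342,179) and the keeper on the left at (314,188).

```bash
cat >> h.py <<'E'
def Rt(yaw,tilt=0.): # tool pointing down, jaws (tool y) along jig y; tilt>0 = leaf angle (leaf front up)
    # world cols: x_t, y_t, z_t ; leaf frame rotates about jig y by +tilt
    J=Ro.from_euler("z",yaw)*Ro.from_euler("y",tilt)
    return J*Ro.from_matrix(np.array([[1,0,0],[0,-1,0],[0,0,-1.]]))
def go(pos,R):
    s=robot.state();T=Ro.from_rotvec(s["tcp_rot"])
    best=[(T.inv()*Q) for Q in (R,R*Ro.from_euler("z",np.pi))]
    for b in best: print("turn",b.as_rotvec().round(3),"shift cm",(T.inv().apply(np.array(pos)-s["tcp_pos"])*100).round(2))
def W(yaw,O,p): return np.array([O[0],O[1],0])+Ro.from_euler("z",yaw).apply(p)
E
python3 - <<'E'
from h import *
np.set_printoptions(precision=4,suppress=True)
c=robot.get_calibration("top")
px=[(np.array(p)/3+[220,110]) for p in [(304,86),(450,109),(265,297),(415,322)]]
P=np.array([onz(c,p,.016) for p in px]);print(P)
fl,fr,bl,br=P
a=(fl+fr-bl-br);b=(fl+bl-fr-br)
print("yaw",np.arctan2(a[1],a[0]),np.arctan2(-b[0],b[1]),"sizes",np.linalg.norm(a)/2,np.linalg.norm(b)/2,"centre",P.mean(0))
yaw=np.arctan2(a[1]-b[0],a[0]+b[1]);O=P.mean(0);print(yaw)
bf=onz(c,(330,233),.02);print("bar in jig",Ro.from_euler("z",-yaw).apply(bf-O))
go(W(yaw,O,[-.19,0,.30]),Rt(yaw))
print(Ro.from_rotvec(robot.state()["tcp_rot"]).as_matrix())
cw=robot.get_calibration("wrist");print("wristcam",-np.array(cw["R"]).T@np.array(cw["t"]),np.array(cw["R"])[2],cw["fovy"])
E
```

```text
[[ 0.7742  0.0259  0.016 ]
 [ 0.752  -0.1293  0.016 ]
 [ 0.5445  0.0601  0.016 ]
 [ 0.5218 -0.0938  0.016 ]]
yaw -0.15064801318286222 -0.14450459083876696 sizes 0.23255334980054643 0.15619961570726726 centre [ 0.6481 -0.0343  0.016 ]
-0.1481796088613036
bar in jig [-0.1792 -0.0002  0.004 ]
turn [ 0.    -0.     3.011] shift cm [-44.42 -47.93  -8.14]
turn [ 0.     0.    -0.131] shift cm [-44.42 -47.93  -8.14]
[[-0.9614  0.2752  0.    ]
 [ 0.2752  0.9614  0.0001]
 [-0.      0.0001 -1.    ]]
wristcam [0.0853 0.5995 0.3858] [ 0.2838 -0.0804 -0.9555] 60.48028938911583
```

Call:
{"api": "step_arm", "payload": {
  "steps": "0 0 -0.131 -44.4 -47.9 -8.1 -1;0 0 -0.131 -44.4 -47.9 -8.1 -1;0 0 -0.131 -44.4 -47.9 -8.1 -1;0 0 -0.131 -44.4 -47.9 -8.1 -1;0 0 -0.131 -44.4 -47.9 -8.1 -1"
}}

```text
t: 1.12
tcp_pos: [0.2588, 0.3908, 0.2444]
tcp_rot: [0.231, 3.133, 0.0]
ft_force: [1.2, 0.1, 0.0]
opening: 0.093
```

```bash
cat >> h.py <<'E'
YAW=-.148;O=np.array([.6481,-.0343,0])
E
python3 -c "
from h import *
go(W(YAW,O,[-.22,0,.25]),Rt(YAW))"
```

```text
turn [-0.     0.    -3.141] shift cm [-22.74 -36.32  -0.56]
turn [0.    0.    0.001] shift cm [-22.74 -36.32  -0.56]
```

Call:
{"api": "step_arm", "payload": {
  "steps": "0 0 0 -22.7 -36.3 -0.6 1;0 0 0 -22.7 -36.3 -0.6 1;0 0 0 -22.7 -36.3 -0.6 1;0 0 0 -22.7 -36.3 -0.6 1;0 0 0 -22.7 -36.3 -0.6 1"
}}

```text
t: 1.53
tcp_pos: [0.342, 0.1997, 0.2476]
tcp_rot: [0.23, 3.132, 0.001]
ft_force: [1.4, 0.1, -0.3]
opening: 0.0645
```

```bash
python3 -c "
from h import *
go(W(YAW,O,[-.22,0,.25]),Rt(YAW))"
```

```text
turn [-2.00e-03  1.00e-03 -3.14e+00] shift cm [-11.7  -18.64  -0.24]
turn [0.001 0.001 0.001] shift cm [-11.7  -18.64  -0.24]
```

Call:
{"api": "step_arm", "payload": {
  "steps": "0 0 0 -11.7 -18.6 -0.2 1;0 0 0 -11.7 -18.6 -0.2 1;0 0 0 -11.7 -18.6 -0.2 1;0 0 0 -11.7 -18.6 -0.2 1;0 0 0 -11.7 -18.6 -0.2 1"
}}

```text
t: 1.95
tcp_pos: [0.4258, 0.0084, 0.25]
tcp_rot: [0.23, 3.13, 0.001]
ft_force: [0.7, 0.2, 0.2]
opening: 0.0311
```

```bash
python3 - <<'E'
from h import *
np.set_printoptions(precision=4,suppress=True)
print(robot.state()["tcp_pos"],robot.state()["qd"])
c=robot.get_calibration("wrist");im,d=robot.grab_frame("wrist");save("w1.png",im);np.savez("w1.npz",d=d,R=c["R"],t=c["t"],im=im)
J=Ro.from_euler("z",-YAW)
for th in ["bar_front","knob","hinge","keeper_nominal","end_stop","jig"]:
    for r in robot.pinpoint("wrist",th)[:2]:
        w=world(c,r["xy"],dep(d,r["xy"]));print(th,round(r["confidence"],2),np.array(r["xy"]),w,"jig",J.apply(w-O))
E
```

```text
[0.4258 0.0084 0.25  ] [-1.0674  0.5248 -0.4033  0.0059 -0.1253 -1.0592]
bar_front 0.6 [ 6.5 76. ] [ 0.2802 -0.3289  0.0087] jig [-0.3204 -0.3456  0.0087]
bar_front 0.58 [310.7 198. ] [ 0.4697 -0.0095  0.0226] jig [-0.1801 -0.0018  0.0226]
knob 0.75 [298.1 367.3] [ 0.6068 -0.0407  0.1406] jig [-0.0399 -0.0124  0.1406]
hinge 0.89 [311.9 393. ] [0.4031 0.0098 0.3614] jig [-0.2488  0.0075  0.3614]
keeper_nominal 0.58 [360.6 296.6] [0.4214 0.0245 0.3037] jig [-0.2329  0.0247  0.3037]
keeper_nominal 0.48 [ 43.5 244.1] [ 0.4791 -0.3488  0.0281] jig [-0.1208 -0.336   0.0281]
```

View pics/w1.png

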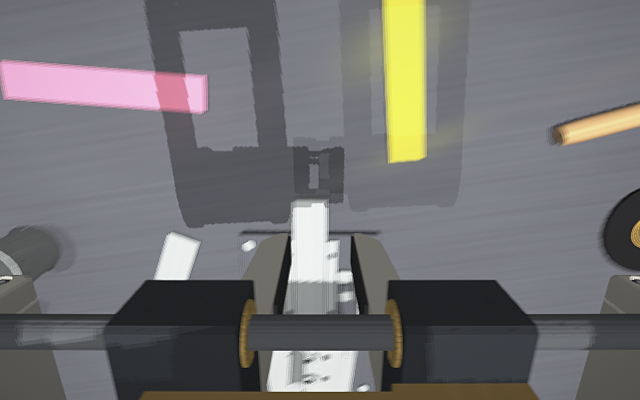

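The wrist view, which sits behind the fingers, shows the bar's front end at (310,199). That is x=-180 mm, y≈0 in jig axes, in line with the top view. Next I go down in front of the bar.

```bash
python3 -c "
from h import *
go(W(YAW,O,[-.21,0,.010]),Rt(YAW))"
```

```text
turn [-2.000e-03  2.000e-03 -3.138e+00] shift cm [-1.71 -1.3  23.95]
turn [0.001 0.001 0.003] shift cm [-1.71 -1.3  23.95]
```

Call:
{"api": "step_arm", "payload": {
  "steps": "0 0 0.003 -1.7 -1.3 6 1;0 0 0.003 -1.7 -1.3 11 1;0 0 0.003 -1.7 -1.3 15 1;0 0 0.003 -1.7 -1.3 18 1;0 0 0.003 -1.7 -1.3 20 1"
}}

```text
t: 2.72
tcp_pos: [0.4392, -0.0016, 0.0472]
tcp_rot: [0.227, 3.132, 0.002]
ft_force: [-0.1, 0.1, -0.7]
opening: 0.0003
```

```bash
python3 -c "
from h import *
print(robot.state()['ft_force'])
go(W(YAW,O,[-.21,0,.010]),Rt(YAW))"
```

```text
[-0.06161483  0.05008123 -0.7254872 ]
turn [-1.000e-03  2.000e-03 -3.138e+00] shift cm [-0.14 -0.16  3.72]
turn [0.001 0.001 0.003] shift cm [-0.14 -0.16  3.72]
```

Call:
{"api": "step_arm", "payload": {
  "steps": "0 0 0.003 -0.1 -0.1 1.5 1;0 0 0.003 -0.1 -0.1 2.7 1;0 0 0.003 -0.1 -0.1 3.5 1;0 0 0.003 -0.1 -0.1 3.7 1;0 0 0.003 -0.1 -0.1 3.7 1"
}}

```text
t: 3.13
tcp_pos: [0.4401, -0.0017, 0.0103]
tcp_rot: [0.229, 3.132, 0.002]
ft_force: [-0.4, -0.4, -0.2]
opening: 0.0003
```

```bash
cat >> h.py <<'E'
def st():
    s=robot.state();J=Ro.from_euler("z",-YAW)
    print("jig mm",(J.apply(s["tcp_pos"]-O)*1000).round(1),"F jig",J.apply(s["ft_force"]).round(1),"op",round(s["opening"]*1000,1),"t",round(s["t"],2))
E
python3 -c "
from h import *
st()"
```

```text
jig mm [-210.6    1.5   10.3] F jig [-0.4 -0.5 -0.2] op 0.3 t 3.13
```

Call:
{"api": "step_arm", "payload": {
  "steps": "0 0 0 -0.8 -0.15 0 1;0 0 0 -1.6 -0.15 0 1;0 0 0 -2.2 -0.15 0 1;0 0 0 -2.8 -0.15 0 1;0 0 0 -3.3 -0.15 0 1"
}}

```text
t: 3.55
tcp_pos: [0.4736, -0.0083, 0.0108]
tcp_rot: [0.23, 3.132, 0.002]
ft_force: [-1.0, 0.0, 0.6]
opening: 0.0005
```

Call:
{"api": "step_arm", "payload": {
  "steps": "0 0 0 -0.3 0 0 1;0 0 0 -0.6 0 0 1;0 0 0 -0.9 0 0 1;0 0 0 -1.2 0 0 1;0 0 0 -1.4 0 0 1"
}}

```text
t: 3.97
tcp_pos: [0.4876, -0.0104, 0.0107]
tcp_rot: [0.23, 3.132, 0.002]
ft_force: [-2.0, 0.3, 0.6]
opening: 0.0002
```

```bash
python3 -c "
from h import *
st()"
```

```text
jig mm [-162.3    0.    10.7] F jig [-2.  -0.   0.6] op 0.2 t 3.97
```

Call:
{"api": "step_arm", "payload": {
  "steps": "0 0 0 -0.15 0 0 1;0 0 0 -0.3 0 0 1;0 0 0 -0.45 0 0 1;0 0 0 -0.55 0 0 1;0 0 0 -0.6 0 0 1"
}}

```text
t: 4.38
tcp_pos: [0.4936, -0.0112, 0.0107]
tcp_rot: [0.23, 3.132, 0.002]
ft_force: [-2.6, -0.2, 0.5]
opening: 0.0005
```

```bash
python3 -c "
from h import *
st()"
```

```text
jig mm [-156.2    0.    10.7] F jig [-2.5 -0.6  0.5] op 0.5 t 4.38
```

Call:
{"api": "step_arm", "payload": {
  "steps": "0 0 0 -0.06 0 0 1;0 0 0 -0.12 0 0 1;0 0 0 -0.18 0 0 1;0 0 0 -0.22 0 0 1"
}}

```text
t: 4.72
tcp_pos: [0.4948, -0.0114, 0.0104]
tcp_rot: [-0.23, -3.132, -0.002]
ft_force: [-7.1, -0.2, 3.4]
opening: 0.0005
```

Call:
{"api": "step_arm", "payload": {
  "steps": "0 0 0 -0.06 0 0 1;0 0 0 -0.12 0 0 1;0 0 0 -0.15 0 0 1"
}}

```text
t: 4.97
tcp_pos: [0.4948, -0.0114, 0.0099]
tcp_rot: [-0.229, -3.129, -0.003]
ft_force: [-8.5, 0.6, 4.8]
opening: 0.0003
```

```bash
python3 -c "
from h import *
st()"
```

```text
jig mm [-1.55e+02  1.00e-01  9.90e+00] F jig [-8.5 -0.6  4.8] op 0.3 t 4.97
```

Firm stop at 8.5 N with no further travel, where home should be. I back off, rise, and check.

Call:
{"api": "step_arm", "payload": {
  "steps": "0 0 0 1 0 0 1;0 0 0 3.5 0 0 1;0 0 0 5 0 -4 1;0 0 0 5 0 -8 1;0 0 0 5 0 -12 0"
}}

```text
t: 5.38
tcp_pos: [0.4445, -0.0041, 0.1309]
tcp_rot: [-0.229, -3.128, -0.003]
ft_force: [1.8, -0.9, -0.5]
opening: 0.0037
```

Call:
{"api": "step_arm", "payload": {
  "steps": "0 0 0 2 0 -4 0;0 0 0 2 0 -8 0;0 0 0 2 0 -11 0;0 0 0 2 0 -11 0;0 0 0 2 0 -11 0"
}}

```text
t: 5.8
tcp_pos: [0.4274, -0.0017, 0.2441]
tcp_rot: [0.229, 3.131, 0.002]
ft_force: [0.6, -0.4, -1.2]
opening: 0.036
```

```bash
python3 - <<'E'
from h import *
np.set_printoptions(precision=4,suppress=True)
st()
J=Ro.from_euler("z",-YAW)
for cam in ["top","wrist","side"]:
  c=robot.get_calibration(cam);im,d=robot.grab_frame(cam)
  for th in ["bar_front","knob","hinge"]:
    for r in robot.pinpoint(cam,th)[:3]:
        w=world(c,r["xy"],dep(d,r["xy"]));q=onz(c,r["xy"],.019);print(cam,th,round(r["confidence"],2),np.array(r["xy"]),"jig",J.apply(w-O),"at z19",J.apply(q-O))
  if cam=="top":
    u,v=np.round(proj(c,W(YAW,O,[-.145,0,.02]))).astype(int);print(u,v);save("t2.png",im)
    # knob/collar depth points
    s=im[110:240,280:400];save("t2c.png",cv2.resize(s,None,fx=5,fy=5,interpolation=2))
E
```

```text
jig mm [-223.1   -0.3  244.1] F jig [ 0.7 -0.3 -1.2] op 36.0 t 5.8
top bar_front 0.57 [436.  296.9] jig [-0.3153 -0.3476  0.004 ] at z19 [-0.3161 -0.3441  0.019 ]
top knob 0.58 [340.3 176.4] jig [-0.0342 -0.0043  0.1467] at z19 [ 0.002  -0.0018  0.019 ]
top hinge 0.94 [347.9 142.4] jig [ 0.1085 -0.0077  0.0411] at z19 [ 0.1167 -0.0074  0.019 ]
332 222
wrist bar_front 0.84 [318.9 228.1] jig [-0.1468 -0.0016  0.0204] at z19 [-0.1462 -0.0016  0.019 ]
wrist bar_front 0.62 [ 8.4 76. ] jig [-0.3222 -0.3447  0.0089] at z19 [-0.3218 -0.3359  0.019 ]
wrist knob 0.89 [305.4 379.2] jig [-0.0388 -0.0143  0.1407] at z19 [ 0.0841 -0.0204  0.019 ]
side bar_front 0.95 [324.7 344.9] jig [-0.3213 -0.3467  0.006 ] at z19 [-0.3262 -0.3549  0.019 ]
side bar_front 0.92 [191.4 240.1] jig [-0.4555  0.0941  0.0027] at z19 [-0.4588  0.0747  0.019 ]
side bar_front 0.75 [357.7 169.1] jig [-0.0346 -0.0152  0.1463] at z19 [0.0822 0.1489 0.019 ]
side knob 0.77 [359.9 172.6] jig [0.0234 0.0547 0.0781] at z19 [0.0772 0.1293 0.019 ]
side hinge 0.86 [393.2 184.1] jig [ 0.1014 -0.0007  0.0469] at z19 [0.1287 0.031  0.019 ]
```

View pics/t2c.png

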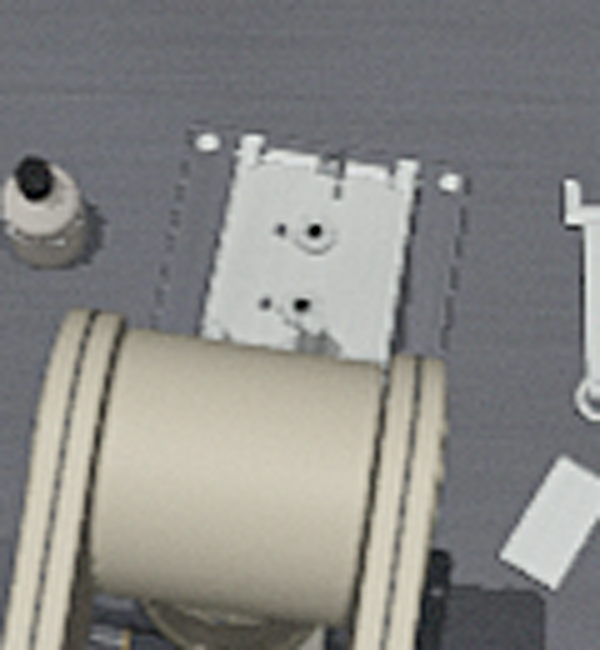

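```bash
cat >> h.py <<'E'
def cloud(cam):
    c=robot.get_calibration(cam);im,d=robot.grab_frame(cam)
    f=200/np.tan(np.radians(c["fovy"])/2);K=np.array([[f,0,c["cx"]],[0,f,c["cy"]],[0,0,1.]])
    v,u=np.nonzero(d>0);n=((np.c_[u,v]-[c["cx"],c["cy"]])/f);m=n.copy()
    for _ in range(15): m=n/(1+c["k1"]*(m**2).sum(1,keepdims=True))
    P=(np.c_[m,np.ones(len(m))]*d[v,u][:,None]-np.array(c["t"]))@np.array(c["R"])
    return Ro.from_euler("z",-YAW).apply(P-O)*1000,im
E
python3 - <<'E'
from h import *
np.set_printoptions(precision=1,suppress=True)
for cam in ["wrist","side"]:
    P,im=cloud(cam);m=(abs(P[:,0]+40)<60)&(abs(P[:,1])<60)&(P[:,2]>60)&(P[:,2]<165);P=P[m]
    k=P[P[:,2]>124];print(cam,len(k),np.percentile(k,[2,25,50,75,98],axis=0))
    for z in range(80,160,8):
        q=P[(P[:,2]>=z)&(P[:,2]<z+8)]
        if len(q)>5: print(z,len(q),np.percentile(q[:,:2],[3,50,97],axis=0).ravel())
E
```

```text
wrist 526 [[-46.9 -18.  124.5]
 [-42.7 -14.1 131.8]
 [-39.3 -10.2 139.1]
 [-36.4  -6.7 146.2]
 [-32.7  -3.  152.8]]
80 491 [-12.9 -50.4  -1.4  15.1   6.9  49.3]
88 268 [-21.5 -39.9 -15.5  10.2  -0.8  39.8]
104 17 [-38.8 -45.9 -33.6 -41.  -27.4  40.7]
112 501 [-47.9 -54.6 -42.7  -0.1 -30.2  49.3]
120 289 [-54.1 -48.  -48.4 -10.1 -42.1  48. ]
128 140 [-45.6 -18.1 -42.7 -10.1 -36.6  -3.1]
136 143 [-42.6 -17.7 -39.4  -9.9 -34.4  -3. ]
144 151 [-39.1 -17.5 -36.1 -10.6 -31.1  -3. ]
152 26 [-36.7 -15.5 -35.  -10.5 -34.   -5.8]
side 80 [[-51.1 -19.9 124.8]
 [-41.5 -17.7 132.3]
 [-36.8 -15.4 140. ]
 [-33.3 -12.5 146.6]
 [-25.1  -5.6 152.5]]
80 81 [-27.  -57.2  -1.7 -38.2   9.   42.4]
88 66 [-49.4 -58.  -14.4 -10.4  -0.7  48.2]
96 68 [-74.1 -57.1 -54.9 -14.2 -46.   45.8]
104 258 [-74.2 -56.  -63.4  -4.  -33.5  49. ]
112 126 [-63.1 -54.7 -46.3 -18.8 -29.3  46.6]
120 63 [-58.5 -53.2 -51.  -15.8 -37.7  47.2]
128 22 [-46.8 -18.8 -41.8 -16.1 -33.7  -8.1]
136 17 [-42.5 -20.1 -36.8 -15.2 -30.   -8.4]
144 27 [-38.5 -19.2 -32.8 -13.8 -23.7  -4.7]
```

```bash
cat >> h.py <<'E'
O=O+Ro.from_euler("z",YAW).apply([-.0017,0,0])
E
python3 - <<'E'
from h import *
np.set_printoptions(precision=1,suppress=True)
A=[cloud(c)[0] for c in ["wrist","side","wrist"]];P=np.vstack(A)
x=105-P[:,0];z=P[:,2]-35
m=(abs(P[:,1])<50)&(x>40)&(x<120)&(z>5)&(z<70)
p=np.polyfit(x[m],z[m],1);r=z[m]-np.polyval(p,x[m]);k=abs(r)<4;p=np.polyfit(x[m][k],z[m][k],1);print("leaf angle",np.arctan(p[0]),"top off",p[1]*np.cos(np.arctan(p[0])),k.sum())
a=.385
al=x*np.cos(a)+z*np.sin(a);h=-x*np.sin(a)+z*np.cos(a)
for y in range(-70,80,5):
    q=(P[:,1]>=y)&(P[:,1]<y+5)&(al>145)&(al<188)&(h>-5)&(h<75)
    if q.sum()>3: print(y,q.sum(),"h",np.percentile(h[q],[10,50,90,97]),"along of top",al[q][h[q]>np.percentile(h[q],90)].mean())
q=(h>30)&(h<62)&(abs(P[:,1]+10)<15)&(al>140)&(al<190);print("knob al front",np.percentile(al[q],[2,50,98]),"h top",np.percentile(h[q],98))
E
```

```text
leaf angle 0.37634657432127727 top off 6.542274570796585 3976
-70 28 h [15.2 17.2 17.9 18. ] along of top 166.7974849746906
-65 32 h [14.3 17.3 18.5 18.9] along of top 166.92788729098893
-60 53 h [-1.9 16.  17.7 18.1] along of top 166.85851183931058
-55 100 h [ 1.3 19.7 22.2 22.4] along of top 160.90536280865905
-50 138 h [16.4 21.8 22.4 22.6] along of top 164.64708070960472
-45 137 h [15.3 21.6 22.2 22.4] along of top 166.0673676049766
-40 34 h [ 4.7 17.2 17.9 18. ] along of top 165.8353085975438
-35 38 h [ 5.  17.3 17.8 18.3] along of top 166.42238022007496
-30 49 h [ 5.6 17.3 22.4 23. ] along of top 164.2570326202871
-25 138 h [18.  22.7 23.4 28.3] along of top 167.8066538348577
-20 366 h [22.6 34.5 53.8 56.4] along of top 169.3268600149859
-15 446 h [23.1 39.5 55.3 57.5] along of top 171.4622219633775
-10 444 h [23.2 39.6 55.  57.5] along of top 172.1416341379789
-5 285 h [22.5 31.7 53.1 55.8] along of top 168.93875816467428
0 92 h [19.4 22.7 23.3 23.6] along of top 164.68165082225264
5 48 h [ 5.3 17.7 22.3 22.6] along of top 166.8993532153026
10 46 h [ 5.1 17.2 17.9 18.2] along of top 166.542699460839
15 43 h [ 5.4 17.3 17.8 18.1] along of top 165.3534351151598
20 36 h [ 6.6 17.4 18.  18.1] along of top 165.90527672931194
25 42 h [ 5.5 17.4 17.9 18.2] along of top 166.22027608822253
30 41 h [ 8.3 17.4 17.8 17.9] along of top 165.06213634690255
35 55 h [ 7.4 17.7 21.9 23.5] along of top 168.16342521288806
40 172 h [13.7 21.8 22.5 22.7] along of top 164.39301215080832
45 141 h [21.3 22.  22.5 22.8] along of top 164.24715299356689
50 26 h [ 5.7 21.6 22.4 22.8] along of top 159.48047798393551
knob al front [165.4 171.7 174.3] h top 57.631551326623686
```

```bash
cat >> h.py <<'E'
def leafpt(al,h,y,a): return W(YAW,O,[.105-al*np.cos(a)+h*np.sin(a),y,.035+al*np.sin(a)+h*np.cos(a)])
def st2(a):
    s=robot.state();J=Ro.from_euler("z",-YAW);p=J.apply(s["tcp_pos"]-O);x=.105-p[0];z=p[2]-.035
    print("al,h,y mm",np.round([1e3*(x*np.cos(a)+z*np.sin(a)),1e3*(-x*np.sin(a)+z*np.cos(a)),p[1]*1e3],1))
E
python3 -c "
from h import *
st()
go(leafpt(.165,.095,-.0102,.38),Rt(YAW,.38))"
```

```text
jig mm [-223.5   -0.4  241.1] F jig [-0.2 -0.3  0.9] op 46.4 t 6.65
turn [-5.850e-01  2.000e-03 -3.085e+00] shift cm [-21.07  -1.03   5.55]
turn [0.001 0.375 0.002] shift cm [-21.07  -1.03   5.55]
```

Call:
{"api": "step_arm", "payload": {
  "steps": "0 0.08 0.002 -4 -0.3 0 0.25;0 0.16 0.002 -8 -0.6 0.5 0.25;0 0.24 0.002 -12 -1 2 0.25;0 0.32 0.002 -16 -1 3 0.25;0 0.375 0.002 -20 -1 4 0.25"
}}

```text
t: 7.07
tcp_pos: [0.5493, -0.0277, 0.2244]
tcp_rot: [-0.207, -2.795, -0.037]
ft_force: [-0.1, 0.0, 0.8]
opening: 0.0346
```

```bash
python3 -c "
from h import *
st();st2(.38)
go(leafpt(.165,.095,-.0102,.38),Rt(YAW,.38))"
```

```text
jig mm [-97.   -8.  224.4] F jig [-0.1  0.   0.8] op 34.6 t 7.07
al,h,y mm [257.9 101.   -8. ]
turn [-6.300e-02  1.000e-03 -3.141e+00] shift cm [-9.25 -0.22  0.97]
turn [0.001 0.04  0.   ] shift cm [-9.25 -0.22  0.97]
```

Call:
{"api": "step_arm", "payload": {
  "steps": "0 0.04 0 -3.5 -0.22 0.3 0.25;0 0.04 0 -7 -0.22 0.6 0.25;0 0.04 0 -9.25 -0.22 1 0.25;0 0.04 0 -9.25 -0.22 1 0.25;0 0.04 0 -9.25 -0.22 1 0.25"
}}

```text
t: 7.48
tcp_pos: [0.6315, -0.0422, 0.1815]
tcp_rot: [-0.204, -2.751, -0.041]
ft_force: [0.5, -0.1, -0.1]
opening: 0.0346
```

```bash
python3 -c "
from h import *
st();st2(.38)
go(leafpt(.165,.0245,-.0102,.38),Rt(YAW,.38))
P=leafpt(.165,.0595,-.0102,.38)
for cam in ['wrist','side']:
    im,d=robot.grab_frame(cam);c=robot.get_calibration(cam);u,v=np.round(proj(c,P)).astype(int);print(cam,u,v)
    v=max(u*0+80,min(v,320)) ;save(cam+'3.png',cv2.resize(im[v-80:v+80,max(0,u-120):u+120],None,fx=3,fy=3,interpolation=2))
"
```

```text
jig mm [-13.5 -10.3 181.5] F jig [ 0.5 -0.1 -0.1] op 34.6 t 7.48
al,h,y mm [164.4  92.1 -10.3]
turn [-6.000e-03 -2.000e-03  3.142e+00] shift cm [0.03 0.   6.76]
turn [ 0.001 -0.004 -0.   ] shift cm [0.03 0.   6.76]
wrist 320 225
side 359 166
```

View pics/wrist3.png

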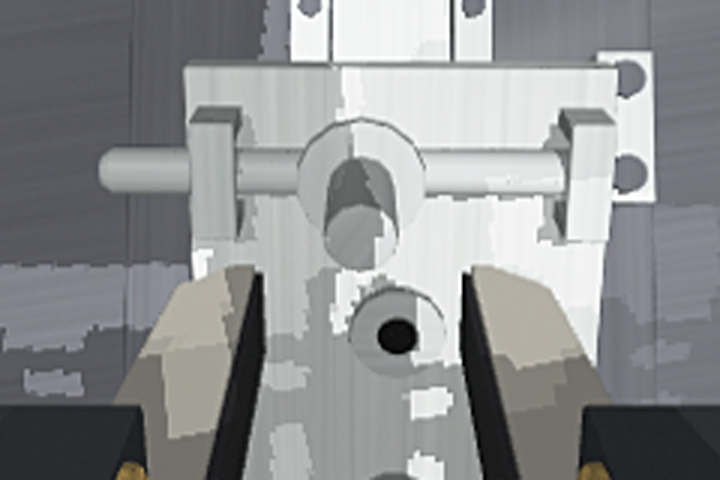

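The crop shows the knob top centred at (361,237), midway between the fingertips (258 and 465). The keeper is at the right edge (625,125), which is jig +y. I go down over the knob.

Call:
{"api": "step_arm", "payload": {
  "steps": "0 0 0 0 0 2.5 0.25;0 0 0 0 0 4.5 0.25;0 0 0 0 0 5.8 0.25;0 0 0 0 0 6.5 0.25;0 0 0 0 0 6.7 0.25"
}}

```text
t: 8.0
tcp_pos: [0.6062, -0.0381, 0.1236]
tcp_rot: [-0.204, -2.756, -0.04]
ft_force: [-0.7, 0.8, 0.5]
opening: 0.0348
```

Call:
{"api": "step_arm", "payload": {
  "steps": "0 0 0 0 0 0 0.6;0 0 0 0 0 0 0.8;0 0 0 0 0 0 1;0 0 0 0 0 0 1;0 0 0 0 0 0 1"
}}

```text
t: 8.42
tcp_pos: [0.6068, -0.0382, 0.1247]
tcp_rot: [-0.204, -2.757, -0.04]
ft_force: [-0.5, -1.0, 3.1]
opening: 0.0154
```

```bash
python3 - <<'E'
from h import *
st();st2(.38)
for a in (.3,.2,.1,.05,0.02): print(a);go(leafpt(.165,.0245,-.0102,a),Rt(YAW,a))
E
```

```text
jig mm [-38.6 -10.  124.7] F jig [-0.3 -1.1  3.1] op 15.4 t 8.42
al,h,y mm [166.6  30.  -10. ]
0.3
turn [ 1.220e-01  1.000e-03 -3.139e+00] shift cm [-0.01 -0.02  1.88]
turn [ 0.001 -0.077  0.   ] shift cm [-0.01 -0.02  1.88]
0.2
turn [ 2.780e-01  1.000e-03 -3.129e+00] shift cm [ 0.02 -0.02  3.55]
turn [ 0.001 -0.177  0.   ] shift cm [ 0.02 -0.02  3.55]
0.1
turn [ 4.340e-01  1.000e-03 -3.111e+00] shift cm [-0.11 -0.03  5.21]
turn [ 0.001 -0.277  0.   ] shift cm [-0.11 -0.03  5.21]
0.05
turn [ 5.120e-01  1.000e-03 -3.099e+00] shift cm [-0.24 -0.03  6.03]
turn [ 0.001 -0.327  0.   ] shift cm [-0.24 -0.03  6.03]
0.02
turn [ 5.580e-01  1.000e-03 -3.091e+00] shift cm [-0.34 -0.03  6.52]
turn [ 0.001 -0.357  0.   ] shift cm [-0.34 -0.03  6.52]
```

```bash
python3 - <<'E'
from h import *
for a in (.34,.3,.26,.22,.18,.14,.1,.06,.02): print(a);go(leafpt(.1666,.030,-.010,a),Rt(YAW,a))
E
```

```text
0.34
turn [ 5.900e-02  1.000e-03 -3.141e+00] shift cm [ 0.11 -0.    0.67]
turn [ 0.001 -0.037  0.   ] shift cm [ 0.11 -0.    0.67]
0.3
turn [ 1.220e-01  1.000e-03 -3.139e+00] shift cm [ 0.19 -0.    1.34]
turn [ 0.001 -0.077  0.   ] shift cm [ 0.19 -0.    1.34]
0.26
turn [ 1.840e-01  1.000e-03 -3.136e+00] shift cm [ 0.24 -0.    2.02]
turn [ 0.001 -0.117  0.   ] shift cm [ 0.24 -0.    2.02]
0.22
turn [ 2.470e-01  1.000e-03 -3.132e+00] shift cm [ 0.27 -0.    2.69]
turn [ 0.001 -0.157  0.   ] shift cm [ 0.27 -0.    2.69]
0.18
turn [ 3.100e-01  1.000e-03 -3.126e+00] shift cm [ 0.27 -0.    3.37]
turn [ 0.001 -0.197  0.   ] shift cm [ 0.27 -0.    3.37]
0.14
turn [ 3.720e-01  1.000e-03 -3.119e+00] shift cm [ 0.25 -0.    4.05]
turn [ 0.001 -0.237  0.   ] shift cm [ 0.25 -0.    4.05]
0.1
turn [ 4.340e-01  1.000e-03 -3.111e+00] shift cm [ 0.19 -0.01  4.72]
turn [ 0.001 -0.277  0.   ] shift cm [ 0.19 -0.01  4.72]
0.06
turn [ 4.960e-01  1.000e-03 -3.102e+00] shift cm [ 0.11 -0.01  5.39]
turn [ 0.001 -0.317  0.   ] shift cm [ 0.11 -0.01  5.39]
0.02
turn [ 5.580e-01  1.000e-03 -3.091e+00] shift cm [ 0.   -0.01  6.06]
turn [ 0.001 -0.357  0.   ] shift cm [ 0.   -0.01  6.06]
```

Call:
{"api": "step_arm", "payload": {
  "steps": "0 -0.037 0 0.11 0 0.67 1;0 -0.077 0 0.19 0 1.34 1;0 -0.117 0 0.24 0 2.0 1;0 -0.157 0 0.27 0 2.7 1;0 -0.197 0 0.27 0 3.37 1"
}}

```text
t: 8.83
tcp_pos: [0.5927, -0.0361, 0.0955]
tcp_rot: [-0.219, -2.957, -0.021]
ft_force: [-1.9, 0.4, 7.6]
opening: 0.0153
```

```bash
cat >> h.py <<'E'
def tilt():
    z=Ro.from_rotvec(robot.state()["tcp_rot"]).apply([0,0,1]);z=Ro.from_euler("z",-YAW).apply(z);a=np.arctan2(-z[0],-z[2]);print("tilt",round(a,4));return a
E
python3 - <<'E'
from h import *
st();st2(tilt())
for a in (.15,.12,.09,.06,.04): print(a);go(leafpt(.1666,.030,-.010,a),Rt(YAW,a))
E
```

```text
jig mm [-52.8 -10.   95.5] F jig [-2.   0.1  7.6] op 15.3 t 8.83
tilt 0.1768
al,h,y mm [166.   31.8 -10. ]
0.15
turn [ 4.200e-02  1.000e-03 -3.141e+00] shift cm [ 0.13 -0.    0.63]
turn [ 0.001 -0.027  0.   ] shift cm [ 0.13 -0.    0.63]
0.12
turn [ 8.90e-02  1.00e-03 -3.14e+00] shift cm [ 0.2  -0.    1.13]
turn [ 0.001 -0.057  0.   ] shift cm [ 0.2  -0.    1.13]
0.09
turn [ 1.360e-01  1.000e-03 -3.139e+00] shift cm [ 0.25 -0.    1.64]
turn [ 0.001 -0.087  0.   ] shift cm [ 0.25 -0.    1.64]
0.06
turn [ 1.830e-01  1.000e-03 -3.136e+00] shift cm [ 0.29 -0.    2.15]
turn [ 0.001 -0.117  0.   ] shift cm [ 0.29 -0.    2.15]
0.04
turn [ 2.150e-01  1.000e-03 -3.134e+00] shift cm [ 0.31 -0.01  2.48]
turn [ 0.001 -0.137  0.   ] shift cm [ 0.31 -0.01  2.48]
```

Call:
{"api": "step_arm", "payload": {
  "steps": "0 -0.03 0 0.13 0 0.65 1;0 -0.06 0 0.2 0 1.15 1;0 -0.09 0 0.25 0 1.65 1;0 -0.117 0 0.29 0 2.1 1;0 -0.135 0 0.31 0 2.4 1"
}}

```text
t: 9.25
tcp_pos: [0.5862, -0.0351, 0.074]
tcp_rot: [-0.229, -3.095, -0.006]
ft_force: [-2.7, 0.6, 9.8]
opening: 0.0153
```

```bash
python3 - <<'E'
from h import *
st();st2(tilt())
for a in (.03,.02,.01,.0,-.01): print(a);go(leafpt(.1655,.030,-.010,a),Rt(YAW,a))
E
```

```text
jig mm [-59.4  -9.9  74. ] F jig [-2.8  0.1  9.8] op 15.3 t 9.25
tilt 0.0384
al,h,y mm [165.7  32.7  -9.9]
0.03
turn [ 1.300e-02  1.000e-03 -3.141e+00] shift cm [ 0.   -0.01  0.4 ]
turn [ 0.001 -0.008  0.   ] shift cm [ 0.   -0.01  0.4 ]
0.02
turn [ 2.900e-02  1.000e-03 -3.141e+00] shift cm [ 0.03 -0.01  0.57]
turn [ 0.001 -0.018  0.   ] shift cm [ 0.03 -0.01  0.57]
0.01
turn [ 4.500e-02  1.000e-03 -3.141e+00] shift cm [ 0.05 -0.01  0.74]
turn [ 0.001 -0.028  0.   ] shift cm [ 0.05 -0.01  0.74]
0.0
turn [ 6.000e-02  1.000e-03 -3.141e+00] shift cm [ 0.08 -0.01  0.9 ]
turn [ 0.001 -0.038  0.   ] shift cm [ 0.08 -0.01  0.9 ]
-0.01
turn [ 7.600e-02  1.000e-03 -3.141e+00] shift cm [ 0.1  -0.01  1.07]
turn [ 0.001 -0.048  0.   ] shift cm [ 0.1  -0.01  1.07]
```

Call:
{"api": "step_arm", "payload": {
  "steps": "0 -0.008 0 0 0 0.2 1;0 -0.016 0 0.02 0 0.3 1;0 -0.02 0 0.03 0 0.4 1;0 -0.02 0 0.03 0 0.4 1"
}}

```text
t: 9.58
tcp_pos: [0.5858, -0.0351, 0.0713]
tcp_rot: [-0.231, -3.115, -0.003]
ft_force: [-5.5, 1.2, 8.7]
opening: 0.0156
```

Call:
{"api": "step_arm", "payload": {
  "steps": "0 -0.004 0 0.01 0 0.2 1;0 -0.008 0 0.01 0 0.3 1;0 -0.008 0 0.01 0 0.3 1;0 -0.008 0 0.01 0 0.3 1"
}}

```text
t: 9.92
tcp_pos: [0.5854, -0.035, 0.0695]
tcp_rot: [-0.231, -3.122, -0.002]
ft_force: [-7.1, 1.1, 10.3]
opening: 0.0157
```

```bash
python3 - <<'E'
from h import *
st();st2(tilt())
P,im=cloud("side")
x=105-P[:,0];z=P[:,2]-35
m=(abs(P[:,1])<50)&(x>30)&(x<150)&(z>-12)&(z<20)
p=np.polyfit(x[m],z[m],1);r=z[m]-np.polyval(p,x[m]);k=abs(r)<3;p=np.polyfit(x[m][k],z[m][k],1);print("leaf angle",np.arctan(p[0]),p[1],k.sum())
E
```

```text
jig mm [-60.2 -10.   69.5] F jig [-7.2  0.  10.3] op 15.7 t 9.92
tilt 0.0108
al,h,y mm [165.6  32.7 -10. ]
leaf angle 0.022691581903750847 6.677107297657379 585
```

Call:
{"api": "step_arm", "payload": {
  "steps": "0 0 0 0.1 0 0.15 1;0 0 0 0.15 0 0.25 1;0 0 0 0.15 0 0.3 1;0 0 0 0.15 0 0.3 1"
}}

```text
t: 10.3
tcp_pos: [0.585, -0.035, 0.0685]
tcp_rot: [-0.231, -3.125, -0.002]
ft_force: [-2.4, -0.9, 8.9]
opening: 0.0154
```

Call:
{"api": "step_arm", "payload": {
  "steps": "0 0 0 0.05 0 0.15 1;0 0 0 0.1 0 0.25 1;0 0 0 0.1 0 0.3 1;0 0 0 0.1 0 0.3 1"
}}

```text
t: 10.63
tcp_pos: [0.5848, -0.0349, 0.0673]
tcp_rot: [-0.231, -3.126, -0.002]
ft_force: [-4.7, 0.9, 10.6]
opening: 0.0151
```

```bash
python3 - <<'E'
from h import *
st();st2(tilt());print(robot.state()["ft_torque"])
P,im=cloud("side")
x=105-P[:,0];z=P[:,2]-35
m=(abs(P[:,1])<50)&(x>30)&(x<150)&(z>-12)&(z<20)
p=np.polyfit(x[m],z[m],1);r=z[m]-np.polyval(p,x[m]);k=abs(r)<3;p=np.polyfit(x[m][k],z[m][k],1);print("leaf angle",np.arctan(p[0]),p[1],k.sum())
E
```

```text
jig mm [-60.9  -9.9  67.3] F jig [-4.7  0.2 10.6] op 15.1 t 10.63
tilt 0.0072
al,h,y mm [166.1  31.1  -9.9]
[ 0.0711078   0.87328518 -0.09097439]
leaf angle 0.009883939451076913 6.789336467905616 588
```

Call:
{"api": "step_arm", "payload": {
  "steps": "0 -0.005 0 0.05 0 0.2 1;0 -0.01 0 0.08 0 0.3 1;0 -0.01 0 0.08 0 0.3 1;0 -0.01 0 0.08 0 0.3 1"
}}

```text
t: 11.02
tcp_pos: [0.5846, -0.0349, 0.0661]
tcp_rot: [0.231, 3.129, 0.0]
ft_force: [-5.5, 1.0, 10.2]
opening: 0.015
```

Call:
{"api": "step_arm", "payload": {
  "steps": "0 -0.005 0 0.05 0 0.2 1;0 -0.005 0 0.08 0 0.3 1;0 -0.005 0 0.08 0 0.3 1;0 -0.005 0 0.08 0 0.3 1"
}}

```text
t: 11.35
tcp_pos: [0.5843, -0.0348, 0.0648]
tcp_rot: [0.231, 3.123, -0.0]
ft_force: [-5.6, 0.5, 12.2]
opening: 0.0154
```

```bash
python3 - <<'E'
from h import *
st();st2(tilt());print(robot.state()["ft_torque"])
P,im=cloud("side")
x=105-P[:,0];z=P[:,2]-35
m=(abs(P[:,1])<50)&(x>30)&(x<150)&(z>-12)&(z<20)
p=np.polyfit(x[m],z[m],1);r=z[m]-np.polyval(p,x[m]);k=abs(r)<3;p=np.polyfit(x[m][k],z[m][k],1);print("leaf angle",np.arctan(p[0]),p[1],k.sum())
E
```

```text
jig mm [-61.3  -9.9  64.8] F jig [-5.7 -0.3 12.2] op 15.4 t 11.35
tilt -0.01
al,h,y mm [166.   31.5  -9.9]
[ 0.1530397   0.95192805 -0.02788625]
leaf angle -0.0022505706535806934 6.501660267156688 572
```

Call:
{"api": "step_arm", "payload": {
  "steps": "0 0 0 0.05 0 0.2 1;0 0 0 0.08 0 0.3 1;0 0 0 0.08 0 0.3 1;0 0 0 0.08 0 0.3 1"
}}

```text
t: 11.73
tcp_pos: [0.5841, -0.0348, 0.0637]
tcp_rot: [0.231, 3.122, -0.001]
ft_force: [-6.1, 0.0, 12.8]
opening: 0.0154
```

Call:
{"api": "step_arm", "payload": {
  "steps": "0 0 0 0.05 0 0.2 1;0 0 0 0.08 0 0.3 1;0 0 0 0.08 0 0.3 1;0 0 0 0.08 0 0.3 1"
}}

```text
t: 12.07
tcp_pos: [0.5841, -0.0348, 0.0631]
tcp_rot: [0.231, 3.121, -0.001]
ft_force: [-9.5, 0.5, 17.0]
opening: 0.0156
```

```bash
python3 - <<'E'
from h import *
st();st2(tilt());print(robot.state()["ft_torque"])
P,im=cloud("side")
x=105-P[:,0];z=P[:,2]-35
m=(abs(P[:,1])<50)&(x>30)&(x<150)&(z>-12)&(z<20)
p=np.polyfit(x[m],z[m],1);r=z[m]-np.polyval(p,x[m]);k=abs(r)<3;p=np.polyfit(x[m][k],z[m][k],1);print("leaf angle",np.arctan(p[0]),p[1],k.sum())
E
```

```text
jig mm [-61.5  -9.9  63.1] F jig [-9.5 -0.9 17. ] op 15.6 t 12.07
tilt -0.0121
al,h,y mm [166.2  30.2  -9.9]
[ 0.10981032  1.48440196 -0.03051248]
leaf angle -0.013407799702232145 6.6343469369816725 546
```

Call:
{"api": "step_arm", "payload": {
  "steps": "0 0 0 0.1 0 0.3 1;0 0 0 0.15 0 0.35 1;0 0 0 0.15 0 0.4 1;0 0 0 0.15 0 0.4 1"
}}

```text
t: 12.45
tcp_pos: [0.5841, -0.0348, 0.063]
tcp_rot: [0.23, 3.118, -0.001]
ft_force: [-11.7, 0.3, 23.5]
opening: 0.0152
```

```bash
python3 - <<'E'
from h import *
st();st2(tilt());print(robot.state()["ft_torque"])
E
```

```text
jig mm [-61.5  -9.9  63. ] F jig [-11.6  -1.4  23.5] op 15.2 t 12.45
tilt -0.0149
al,h,y mm [166.1  30.5  -9.9]
[ 0.18705273  1.85086442 -0.07947447]
```

The rest is felt: z is steady at 63.0 mm while the force climbs to 23 N. Now I slide the bolt towards +y with a lighter hold.

Call:
{"api": "step_arm", "payload": {
  "steps": "0 0 0 0.05 0.2 0.2 1;0 0 0 0.05 0.4 0.25 1;0 0 0 0.05 0.6 0.25 1;0 0 0 0.05 0.8 0.25 1;0 0 0 0.05 1.0 0.25 1"
}}

```text
t: 12.87
tcp_pos: [0.5857, -0.0252, 0.0631]
tcp_rot: [0.23, 3.117, -0.002]
ft_force: [-10.8, -0.4, 19.2]
opening: 0.0149
```

```bash
python3 - <<'E'
from h import *
st();st2(tilt());print(robot.state()["ft_torque"])
E
```

```text
jig mm [-61.4  -0.2  63.1] F jig [-10.6  -2.   19.2] op 14.9 t 12.87
tilt -0.0158
al,h,y mm [165.9  30.7  -0.2]
[-0.09366776  1.7992145  -0.04688266]
```

Call:
{"api": "step_arm", "payload": {
  "steps": "0 0 0 0.05 0.2 0.25 1;0 0 0 0.05 0.4 0.25 1;0 0 0 0.05 0.6 0.25 1;0 0 0 0.05 0.8 0.25 1;0 0 0 0.05 1.0 0.25 1"
}}

```text
t: 13.28
tcp_pos: [0.5871, -0.0155, 0.0631]
tcp_rot: [0.23, 3.117, -0.003]
ft_force: [-10.8, -1.0, 17.4]
opening: 0.0154
```

```bash
python3 - <<'E'
from h import *
st();st2(tilt())
E
```

```text
jig mm [-61.4   9.6  63.1] F jig [-10.5  -2.6  17.4] op 15.4 t 13.28
tilt -0.0164
al,h,y mm [165.9  30.8   9.6]
```

19.5 mm travelled with light force, so the nose is entering the keeper. 8.5 mm remain.

Call:
{"api": "step_arm", "payload": {
  "steps": "0 0 0 0.03 0.2 0.25 1;0 0 0 0.03 0.4 0.25 1;0 0 0 0.03 0.6 0.25 1;0 0 0 0.03 0.75 0.25 1;0 0 0 0.03 0.8 0.25 1"
}}

```text
t: 13.7
tcp_pos: [0.5883, -0.0077, 0.0631]
tcp_rot: [0.23, 3.116, -0.004]
ft_force: [-10.9, -2.6, 19.6]
opening: 0.0155
```

Call:
{"api": "step_arm", "payload": {
  "steps": "0 0 0 0.03 0.08 0.25 1;0 0 0 0.03 0.16 0.25 1;0 0 0 0.03 0.24 0.25 1;0 0 0 0.03 0.24 0.25 1"
}}

```text
t: 14.03
tcp_pos: [0.5883, -0.0075, 0.0631]
tcp_rot: [0.231, 3.117, -0.01]
ft_force: [-13.1, -9.8, 19.6]
opening: 0.0157
```

```bash
python3 - <<'E'
from h import *
st();st2(tilt())
E
```

```text
jig mm [-61.3  17.7  63.1] F jig [-11.5 -11.6  19.6] op 15.7 t 14.03
tilt -0.0168
al,h,y mm [165.9  30.8  17.7]
```

Call:
{"api": "step_arm", "payload": {
  "steps": "0 0 0 0.05 0.2 0.25 1;0 0 0 0.05 0.35 0.25 1;0 0 0 0.05 0.35 0.25 1;0 0 0 0.05 0.35 0.25 1"
}}

```text
t: 14.37
tcp_pos: [0.5884, -0.0074, 0.0631]
tcp_rot: [0.232, 3.117, -0.018]
ft_force: [-14.2, -14.4, 19.6]
opening: 0.0156
```

```bash
python3 - <<'E'
from h import *
st();st2(tilt())
E
```

```text
jig mm [-61.3  17.8  63.1] F jig [-11.9 -16.3  19.6] op 15.6 t 14.37
tilt -0.017
al,h,y mm [165.8  30.9  17.8]
```

Hard stop at 16 N with no more travel: the bolt is home. I unload, open just a little, and lift straight off.

Call:
{"api": "step_arm", "payload": {
  "steps": "0 0 0 0.05 0 0.1 1;0 0 0 0.05 0 0 1;0 0 0 0.05 0 0 0.6;0 0 0 0.05 0 0 0.4;0 0 0 0.05 0 0 0.4"
}}

```text
t: 14.78
tcp_pos: [0.5879, -0.0073, 0.063]
tcp_rot: [0.232, 3.117, -0.018]
ft_force: [-0.7, -0.1, -0.0]
opening: 0.0259
```

Call:
{"api": "step_arm", "payload": {
  "steps": "0 0 0 0 0 0 0.4;0 0 0 0 0 -1 0.4;0 0 0 0 0 -3 0.4;0 0 0 0 0 -6 0.4;0 0 0 0 0 -10 0.4"
}}

```text
t: 15.2
tcp_pos: [0.5841, -0.0058, 0.1613]
tcp_rot: [0.232, 3.123, -0.017]
ft_force: [0.3, -0.1, -0.3]
opening: 0.0282
```

Call:
{"api": "step_arm", "payload": {
  "steps": "0 0 0 3 0 -4 0.4;0 0 0 6 0 -6 0.4;0 0 0 9 0 -6 0.4;0 0 0 12 0 -6 0.4;0 0 0 14 0 -6 0.4"
}}

```text
t: 15.62
tcp_pos: [0.4434, 0.0161, 0.2211]
tcp_rot: [0.232, 3.121, -0.017]
ft_force: [0.1, 0.2, 0.2]
opening: 0.0281
```

```bash
python3 - <<'E'
from h import *
np.set_printoptions(precision=4,suppress=True)
st()
P,im=cloud("side");save("s4.png",im)
x=105-P[:,0];z=P[:,2]-35
m=(abs(P[:,1])<50)&(x>30)&(x<150)&(z>-12)&(z<20)
p=np.polyfit(x[m],z[m],1);r=z[m]-np.polyval(p,x[m]);k=abs(r)<3;p=np.polyfit(x[m][k],z[m][k],1);print("leaf angle",np.arctan(p[0]),p[1],k.sum())
Q,imw=cloud("wrist")
q=Q[(Q[:,2]>65)&(Q[:,2]<105)&(abs(Q[:,0]+60)<25)&(Q[:,1]<50)&(Q[:,1]>-50)];print("knob y",np.percentile(q[:,1],[2,50,98]),"x",np.percentile(q[:,0],[2,98]),len(q))
c=robot.get_calibration("wrist");im,d=robot.grab_frame("wrist")
for r in robot.pinpoint("wrist","bar_front")[:2]: print("bar",Ro.from_euler("z",-YAW).apply(onz(c,r["xy"],.019)-O))
cs=robot.get_calibration("side");u,v=proj(cs,W(YAW,O,[-.02,0,.04])).astype(int)
save("fin.png",np.hstack([cv2.resize(s,(400,500)) for s in (imw[:,160:480],cv2.resize(robot.grab_frame("side")[0][v-50:v+50,u-40:u+40],(320,400),interpolation=2))]))
E
```

```text
jig mm [-208.2   19.6  221.1] F jig [0.1 0.2 0.2] op 28.1 t 15.62
leaf angle -0.004386151185018276 7.060450253804997 759
knob y [10.4589 17.5579 24.5187] x [-68.1471 -62.6621] 156
bar [-0.1437 -0.0013  0.019 ]
bar [ 0.1215 -0.0021  0.019 ]
```

View pics/fin.png

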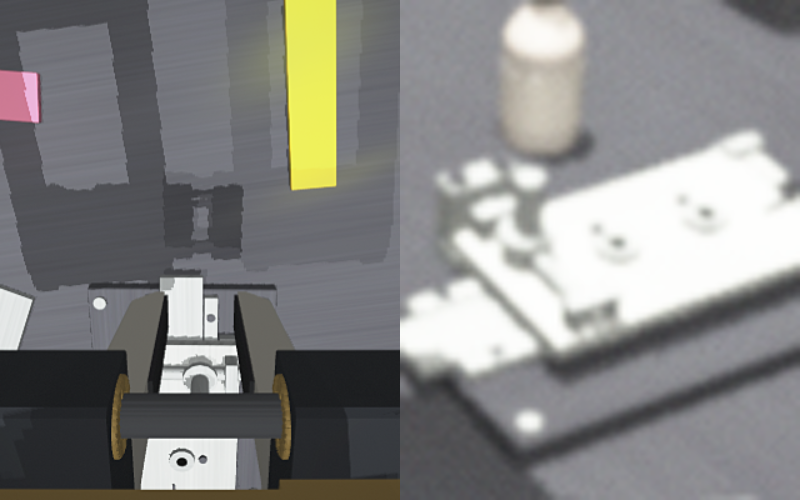

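The left half shows the bar nearly flush at the jig's front edge (185,280) and the knob at (200,375). The right half shows the leaf lying level with nothing holding it and the bolt in the keeper at the left.

```bash
python3 -c "
from station import robot
print(robot.hand_in())"
```

```text
the job is handed in; nothing more can be done
None
```

The jig is ready and the job is handed in, at about 16 s of the 54 s allowed. No verdict was reported.

1. **Bar:** I pushed it home. It slid at about 2 N and stopped firmly at 8.5 N. The last picture puts its front at x = -144 mm, against a nominal -145 mm, with about 2 mm uncertainty.
2. **Leaf:** I gripped the knob and pressed the leaf down its arc until the rest was felt. The knob stopped moving while the force rose from 13 N to 23 N.
3. **Bolt:** I held the leaf down at about 19 N and slid the bolt about 27.7 mm to a hard stop at 16 N. It met only 2–3 N on the way.
4. **After letting go:** The leaf stayed down, measured at about -0.004 rad against -0.013 rad when pressed, which fits the play in the keeper. The knob is at y = 17.6 mm (18 expected), and the robot touches nothing.

I did not measure the other things on the bench again. The arm went near none of them, and the force readings showed no unexpected contact. No check failed; the only differences were the bar front and bolt travel above, both within measuring error.

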